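# Charge the capping press, release the catch and hold the lever

### The job

The vial is waiting in the nest of the small bench capping press. First press the press's pump plunger all the way down to its stop and let it come back up, then flip the safety catch all the way over so it no longer blocks the lever, then take the lever by its grip, pull it fully towards the front of the press (the side facing you) to its stop, so that the ram presses on the vial's cap, and finish while still holding it there. Do not flip the catch or pull the lever before its turn, keep the vial in its nest and leave the other things on the bench alone.

Things in the scene. Friction and masses are not known exactly. Their poses are not given: they have to be found in the camera images.
- capping_press: hand-operated capping press, fixed to the worktop: grey base plate 130 (x) x 250 (y) x 16 mm. Origin at the underside, 5 mm behind the plate's centre; its own -x is the front, +y its left-hand side for someone at the front looking at it, z up. On the plate, from +y to -y: a pump with a round head; a white C-shaped frame (46 mm wide in y, top at z 139 mm, x -33 to +57 mm) with the ram over the vial nest; the lever, at y -55 mm; the catch, at y -95 mm.
- nest (a point): centre of the floor of the vial nest, a steel ring 8 mm high and 27 mm inside; in the press's frame at x -15, y +25, z 16 mm
- pump_top (a point): centre of the top of the pump's round head (36 mm across, 13 mm thick), facing up, at x -30, y +95, z 103 mm in the press's frame when up; moves with the head
- pump (a joint): pump plunger travel in m: 0 up, 0.016 fully down at its stop; a spring brings it back up; needs 3 N to start and 8 N at the stop
- catch_tab (a point): top end of the catch's upright thumb tab, a steel plate 18 mm wide (x), 6 mm thick (y; 9 mm at the top) standing 58 mm above the catch's axle. The axle lies along the press's x axis at y -95, z 82 mm; the tab is at x -40 mm on it, with free room on its +y side; the point swings with the tab
- catch (a joint): angle of the safety catch in rad about its axle: near 0 (0 to 0.1) the tab stands upright and the catch's level arm (49 mm long, at x +4 mm) lies across the front of the lever's shank and stops it; it grows as the tab is pushed over towards the press's -y (away from the lever), which swings the arm up out of the lever's way; clear from 1.0, stop at 1.4. Light friction keeps it where it is left (about 1 N at the tab's upper half)
- lever (a joint): angle of the lever in rad: 0 at rest, leaning 0.3 rad back (towards the press's +x); it grows as the grip is pulled towards the press's -x, stop at 0.7 (leaning 0.4 rad forward). The hinge axis is parallel to the press's y axis through x +4, z 45 mm; the grip's centre is 130 mm from it. A spring pulls it back: about 4 N at the grip at rest, 8 to 9 N at the stop
- lever_grip: black barrel-shaped grip across the top of the lever, 34 mm long along the press's y axis, 25 mm in diameter with flat ends; origin at its centre, at rest at x +42, y -55, z 169 mm in the press's frame; the 10 mm round shank joins it from below; it moves with the lever and revolves freely on a pin along its own length (about 1.5 rad each way)
- ram_foot: rubber foot of the ram, 22 mm across, 8 mm high, origin at the centre of its underside, 16 mm above the vial's cap at rest; the lever lowers it 22 mm over its full travel and a spring in the foot takes up the excess, so it meets the cap at a lever angle of about 0.5
- vial: small capped glass vial, 23 mm across, 51 mm tall, origin at the centre of its underside; stands loose in the nest under the ram; already in place
- film_box: bystander: carton, 66x66x58 mm, origin under its centre, stands to the +y side of the press
- tub: bystander: round lidded tub, 70 mm across, 71 mm tall, origin under its centre, stands to the -y side of the press
- dish: bystander: flat lidded petri dish, 60 mm across, 14 mm high, origin under its centre, behind the press

How it is judged:
On the way, in this order (a step that is already met when the one before it is completed fails the run):
1. the pump plunger is pressed down to its stop, with the catch still on and the lever at rest (value of joint pump above 0.0135 m and value of joint catch below 0.5 rad and value of joint lever below 0.15 rad), for 0.1 s.
2. the catch is flipped over clear of the lever, with the plunger back up and the lever still at rest (value of joint catch above 1 rad and value of joint pump below 0.004 m and value of joint lever below 0.15 rad), for 0.2 s.
3. the lever is pulled to its stop by the grip (value of joint lever above 0.6 rad and contact force between the fingers and lever_grip above 1 N), for 0.3 s.
At the end, for the whole second after the job is handed in: The fingers hold the lever grip (over 1 N) with the lever at or near its stop (over 0.6 of 0.7 rad), the catch is flipped over (beyond 1.0 rad), the plunger is back up (within 4 mm), and the ram foot presses the upright vial (over 1 N, tilt under 0.1 rad) within 5 mm of the nest's centre (all of step 3 and value of joint catch above 1 rad and value of joint pump below 0.004 m and contact force between ram_foot and vial above 1 N and horizontal distance between vial and nest below 0.005 m and angle between vial's own z axis and vertical below 0.1 rad); the arm keeps its last pose, push and grip.
It fails at once if the lever is forced past the catch (value of joint lever above 0.2 rad and value of joint catch below 0.8 rad).
It fails at once if the vial is knocked out of its nest (angle between vial's own z axis and vertical above 0.35 rad or horizontal distance between vial and nest above 0.012 m).
It fails at once if a bystander is disturbed (distance of any of film_box, tub, dish from where it was at the start of the episode above 0.02 m).
It also fails if it takes over 46 s, if anything falls off the work surface, if the arm or the gripper's body presses on something with over 40 N, if the wrist force passes 120 N, or if a joint passes its speed limit or range.

### The arm

A 6-joint arm with a two-finger parallel gripper is mounted at the origin on a cart in front of the work surface, level with it; the furniture and walls round the work are solid. World frame = base frame: x ahead of the robot, y to its left, z up, the work surface at z = 0. Lengths are in m, angles in rad, forces in N, time in s.
With the tool pointing down it reaches from about 0.325 to 0.925 m from the base axis. Payload 3.1 kg.
Tool frame: the origin (TCP) lies on the centre line of the jaws, within the pads' length; the fingertips stand 19 mm ahead of it and the grasp point (between the pads) is the TCP; z points along the fingers, x is the direction in which the jaws open and shut, and the axes are right-handed (so a half turn about z gives the same grasp; the last joint's range is limited). The gripper opens to 85 mm and grips with 20 to 120 N. Pads are 22 mm wide; open, the fingers measure 114 mm over their backs; the gripper's body (76 mm by 85 mm) begins 54 mm behind the grasp point. The pads swing forward as they close: fully open they stand 13 mm farther back than shut.
Start: joints at [1.121, 0.217, 1.613, -0, 1.311, -0.112], TCP at [0.207, 0.59, 0.25] pointing down, gripper open.
Joint ranges: [-2.75, 2.75], [-0.78, 2.1], [0.31, 2.55], [-1.13, 4.27], [0.13, 2.63], [-2.58, 2.58]. Speed limits (rad/s): [2.79, 2.79, 3.14, 3.14, 3.14, 3.14].

### API

Orientations are given as [roll, pitch, yaw] about the fixed x, y, z axes, in that order (R = Rz(yaw) Ry(pitch) Rx(roll)).
In Python, from station import env, grab_frame, nets gives the robot as it stands.
- The arm moves only by the tool play_rows, never from a script. Its argument "deltas" is a list of rows, each a list of 2 entries, a list of its own where there are three numbers: the shift along the world's x, y, z in m, then the turn about the world's z in degrees. In form: [[[tx, ty, tz], yaw], ...]. A call has 1 to 5 rows; each row is the pose to reach, as a shift and turn from the pose commanded when the call began; what a row does not reach only later rows make up. A row lasts 1/8 s, in which the tool goes at most 62.5 mm and 10.7 degrees, less where a joint would pass 70% of its speed; a pose out of reach is approached as far as the arm can. A call with a gripper value outside its range is refused whole. "claw" is the opening, from 0 (shut) to 1 (fully open), set as the call begins (left out, the last holds). The fingers move at their own pace and stop on an object; "newtons" is the grip in N (left out, the last holds). Time passes only in rows, so rows that repeat a pose let the fingers close. It gives the time, the measured TCP pose, the force and the opening at its end, in the units of the state.
- env.get_obs(): the state, without advancing time (a new reading comes with each control period).
- grab_frame(name): name is "side" or "top" or "wrist"; returns a dict with "img" (400x640x3 uint8, red, green, blue), "intrinsics" (3x3 intrinsics, pixels), "k1" (the pictures are not rectified: a ray, as slopes to the right and down, at radius r is drawn at 1 + k1 r^2 times it, then the intrinsics apply), "rvec" (rotation vector, rad) and "tvec" (3), from world to camera coordinates, as OpenCV has them. Camera axes: x right, y down, z forward; pixel columns grow to the right and rows downward; lengths in m; the calibration is good to about 2 mm. A picture is of the moment at which its call begins. There is no depth.
- env.finish_job(): hands the job in, once; it reports no verdict.
Trained networks look in a picture, given as the dict that the camera call returned (one of the last four; its "shot" number tells which), for a name from the list of things; names that differ only in an ending like _2 or _b are one class to them, and where a whole thing is asked for, a point or a joint stands for the part that bears it (a point fixed in the world has none). Each returns a list of dicts, best first, with "p" (0 to 1); they miss things now and then, are a little off and sometimes report something else, mostly with a low value. They report only what shows in the picture. A call takes as long as a camera call.
- nets.search_frame(query, picture): "uv" ([column, row] in pixels, amid what is visible of it).
- nets.place_of(query, picture): "uv" ([column, row] in pixels: a listed point, or the origin of a listed thing).
The state is a dict: "time_s": time; "joint_pos": joint angles; "dq": joint speeds; "effort": joint torques, N m; "position": TCP position; "orientation": TCP orientation; "contact_force": force on the tool from outside, world axes, zero at the start; "moment": the same for the moment, N m; "finger_gap": opening from 0.0 (shut) to 1.0 (fully open).
Only numpy, scipy, OpenCV 4.12 (cv2) and the standard library are available. Lean on these libraries where they do the work, as an engineer would, in place of code of your own. Each camera call takes 0.05 s, during which the arm holds its last target.

## Working session

There is one attempt and no reset: what is moved stays moved. The work goes in short steps, Python scripts to look and compute and a tool call to move; the robot and the scene stay as the last step left them, time stands still between calls to the robot, and variables do not carry over. Pictures are saved under pics/ and viewed, and the job is handed in when it is done.

Besides the shell and the picture viewer there is one more tool, called after "Request:" as a command line: name --argument value ..., lists and objects as JSON in quotes. play_rows: Moves the arm, as the interface text tells. Its arguments: {"type":"object","properties":{"deltas":{"type":"array"},"claw":{"type":"number"},"newtons":{"type":"number"}},"required":["deltas"]}

```bash
mkdir -p pics; ls; python3 - <<'E'
from station import env, grab_frame, nets
import cv2, pickle
o=env.get_obs(); print({k:o[k] for k in ("time_s","position","orientation","contact_force","finger_gap")})
for n in ("side","top"):
    f=grab_frame(n); cv2.imwrite(f"pics/{n}0.png",f["img"][:,:,::-1]); pickle.dump(f,open(f"{n}0.pkl","wb"))
    print(n,f["intrinsics"].tolist(),f["k1"],f["rvec"],f["tvec"])
    for q in ("capping_press","nest","pump_top","catch_tab","lever_grip","ram_foot","vial","film_box","tub","dish"):
        r=nets.place_of(q,f)[:2]; print(q,[(x["uv"],round(x["p"],2)) for x in r])
E
```

```text
pics
{'time_s': 0.0, 'position': array([0.20675863, 0.58899928, 0.24896605]), 'orientation': array([-3.14131053e+00,  2.38965580e-03,  1.23296432e+00]), 'contact_force': array([ 0.39455458, -0.07323439, -0.10236216]), 'finger_gap': 0.9959713014711412}
side [[502.0401433954307, 0.0, 323.95678179962476], [0.0, 502.0401433954307, 192.3111486844733], [0.0, 0.0, 1.0]] 0.03319799088181885 [ 2.31407532 -0.18380419  0.09977151] [-0.57457829  0.16209276  1.40727438]
capping_press [([303.6, 220.7], 0.93), ([293.2, 213.1], 0.62)]
nest []
pump_top [([293.7, 175.7], 0.63)]
catch_tab [([289.9, 211.3], 0.54)]
lever_grip [([318.9, 193.1], 0.51), ([298.5, 211.2], 0.46)]
ram_foot [([292.2, 210.4], 0.27)]
vial [([299.1, 212.4], 0.57)]
film_box [([296.0, 164.7], 0.67)]
tub [([303.6, 315.6], 0.64)]
dish [([347.4, 239.7], 0.54)]
top [[460.05503666827684, 0.0, 313.7824878537809], [0.0, 460.05503666827684, 201.7453571426294], [0.0, 0.0, 1.0]] -0.032863535388601164 [ 2.14221723 -2.14534829  0.159651  ] [0.03779362 0.58080406 1.25520824]
capping_press [([313.2, 223.7], 0.59)]
nest [([305.4, 224.4], 0.74)]
pump_top [([277.1, 226.0], 0.55)]
catch_tab [([346.7, 236.6], 0.63), ([337.0, 203.5], 0.45)]
lever_grip [([337.2, 203.0], 0.62)]
ram_foot []
vial []
film_box []
tub [([305.0, 227.0], 0.61), ([431.1, 236.2], 0.57)]
dish [([348.6, 187.4], 0.52)]
```

```bash
python3 - <<'E'
import cv2
for n in ("side","top"):
    i=cv2.imread(f"pics/{n}0.png"); c=i[110:370,180:500]; cv2.imwrite(f"pics/{n}0z.png",cv2.resize(c,None,fx=2.3,fy=2.3,interpolation=cv2.INTER_CUBIC))
E
```

```text
(no output)
```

View pics/side0.png

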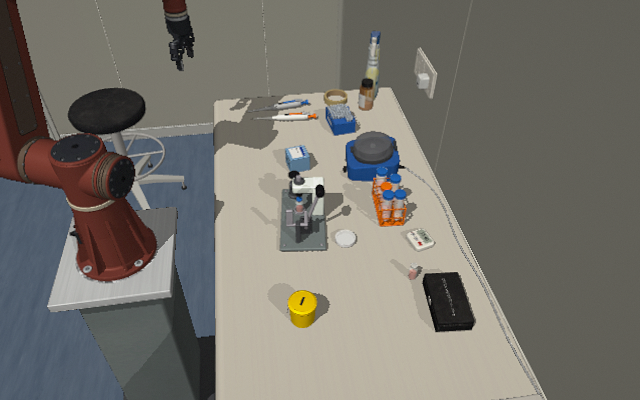

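View pics/top0.png

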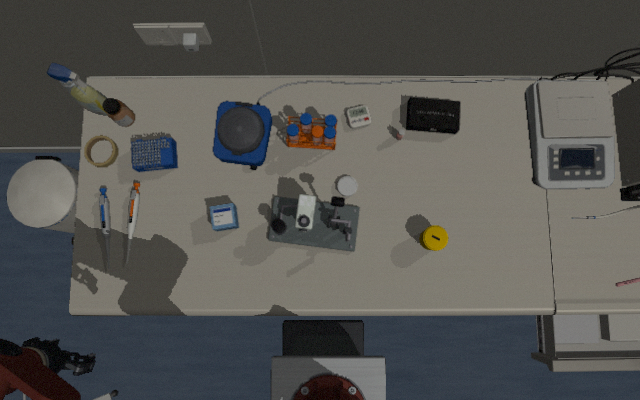

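```bash
sleep 0
```

```text
(no output)
```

View pics/side0z.png

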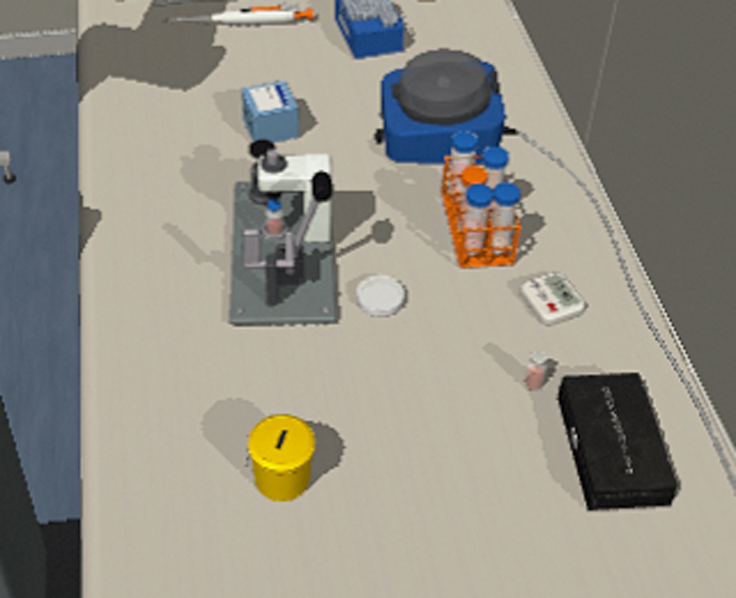

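View pics/top0z.png

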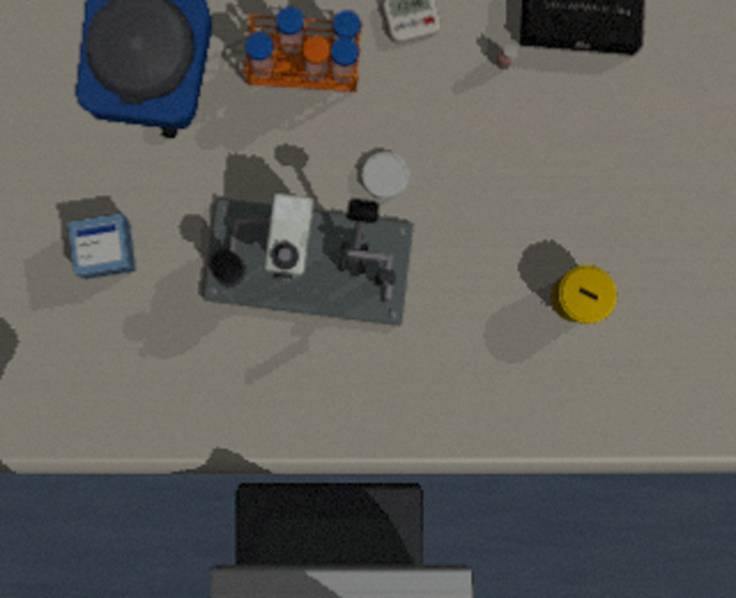

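```bash
cat > h.py <<'E'
import numpy as np, cv2, pickle
from scipy.optimize import least_squares
from scipy.spatial.transform import Rotation as Ro
def proj(f,P):
    P=np.atleast_2d(P); c=Ro.from_rotvec(np.ravel(f["rvec"])).apply(P)+np.ravel(f["tvec"])
    s=c[:,:2]/c[:,2:]; r2=(s**2).sum(1,keepdims=True); s=s*(1+f["k1"]*r2)
    K=f["intrinsics"]; return np.c_[s[:,0]*K[0][0]+K[0][2],s[:,1]*K[1][1]+K[1][2]]
def w(p,pose):
    x,y,a=pose; p=np.atleast_2d(p); c,s=np.cos(a),np.sin(a)
    return np.c_[x+c*p[:,0]-s*p[:,1],y+s*p[:,0]+c*p[:,1],p[:,2]]
PL={"bl":(.060,.125,.016),"br":(.060,-.125,.016),"fl":(-.070,.125,.016),"fr":(-.070,-.125,.016),"pump":(-.03,.095,.103),"grip":(.042,-.055,.169),"tab":(-.04,-.095,.140)}
E
python3 - <<'E'
from h import *
T=pickle.load(open("top0.pkl","rb"));S=pickle.load(open("side0.pkl","rb"))
z=lambda u,v:(180+u/2.3,110+v/2.3)
obs=[(T,"bl",z(216,197)),(T,"br",z(413,220)),(T,"fr",z(402,324)),(T,"fl",z(203,297)),
(S,"fr",z(229,324)),(S,"br",z(338,321)),(S,"fl",z(236,182)),(T,"pump",(277.1,226)),(S,"pump",(293.7,175.7)),(T,"grip",(337.2,203)),(S,"grip",(318.9,193.1)),(T,"tab",z(388,293)),(S,"tab",z(250,233))]
def res(p): return np.concatenate([proj(f,w(PL[k],p))[0]-u for f,k,u in obs])
r=least_squares(res,[0.45,0,0],loss="soft_l1",f_scale=1.5)
print(r.x, np.degrees(r.x[2]))
for (f,k,u),e in zip(obs,r.fun.reshape(-1,2)): print("T" if f is T else "S",k,np.round(e,1))
for k in PL: print(k,w(PL[k],r.x).round(4))
E
```

```text
[ 0.52804732  0.0346255  -0.12677184] -7.263491555573799
T bl [ 0.4 -0.1]
T br [0.7 0.6]
T fr [0.5 0.3]
T fl [-0.2  1.1]
S fr [-0.4 -1.1]
S br [-1.  -0.7]
S fl [-1.2 -0.1]
T pump [ 0.9 -1.4]
S pump [-0.4 -1.6]
T grip [ 1.  -1.6]
S grip [ 0.2 -1.4]
T tab [ 0.6 -1.2]
S tab [-0.  -0.9]
bl [[0.6034 0.151  0.016 ]]
br [[ 0.5718 -0.097   0.016 ]]
fl [[0.4744 0.1675 0.016 ]]
fr [[ 0.4428 -0.0805  0.016 ]]
pump [[0.5103 0.1327 0.103 ]]
grip [[ 0.5628 -0.0252  0.169 ]]
tab [[ 0.4764 -0.0546  0.14  ]]
```

Request:
play_rows --deltas '[[[0.03, -0.046, 0], -8], [[0.06, -0.092, 0], -16], [[0.09, -0.138, 0], -24], [[0.12, -0.184, 0], -32], [[0.15, -0.23, 0.02], -40]]' --claw 0 --newtons 40

```text
time_s: 1.72
position: [0.3568, 0.3574, 0.2688]
orientation: [3.141, 0.004, 0.531]
contact_force: [-0.2, 0.5, 0.2]
finger_gap: 0.002
```

Request:
play_rows --deltas '[[[0.03, -0.046, 0], -8], [[0.06, -0.092, 0], -16], [[0.09, -0.138, 0], -24], [[0.12, -0.184, 0], -32], [[0.14, -0.22, 0.0], -38]]'

```text
time_s: 2.35
position: [0.4983, 0.1377, 0.2706]
orientation: [-3.142, -0.001, -0.133]
contact_force: [0.6, 0.5, 0.6]
finger_gap: -0.0
```

```bash
python3 - <<'E'
from station import env, grab_frame, nets
import cv2, pickle
from h import *
o=env.get_obs(); print({k:o[k] for k in ("time_s","position","orientation","contact_force","finger_gap")})
pose=[.5280,.0346,-.1268]
f=grab_frame("wrist"); pickle.dump(f,open("w1.pkl","wb")); im=f["img"][:,:,::-1].copy(); cv2.imwrite("pics/w1.png",im)
for q in ("pump_top","catch_tab","lever_grip"):
    print(q,[(x["uv"],round(x["p"],2)) for x in nets.place_of(q,f)[:2]])
for k in PL: print(k,proj(f,w(PL[k],pose)).round(1))
E
```

```text
{'time_s': 2.35, 'position': array([0.49825208, 0.13767728, 0.27062342]), 'orientation': array([-3.14150126e+00, -9.92111778e-04, -1.33383083e-01]), 'contact_force': array([0.63288557, 0.45550821, 0.60555059]), 'finger_gap': -0.00023692233554867476}
pump_top [([331.6, 183.0], 0.8)]
catch_tab [([316.2, 357.8], 0.8)]
lever_grip [([405.2, 345.9], 0.68)]
bl [[396.4 148.5]]
br [[384.  306.7]]
fl [[297.7 149. ]]
fr [[302.4 307.4]]
pump [[330.8 188.6]]
grip [[403.4 348.7]]
tab [[322.1 356.5]]
```

View pics/w1.png

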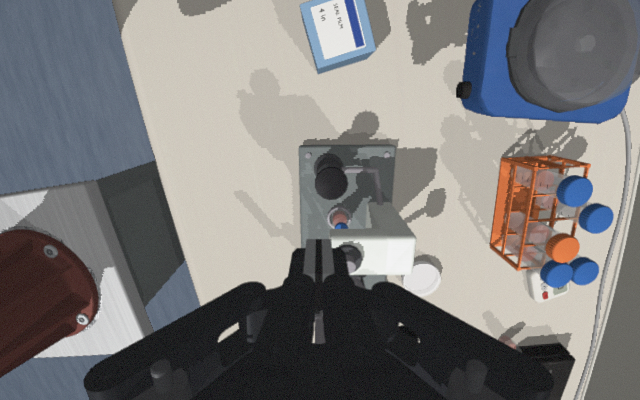

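Request:
play_rows --deltas '[[[0.012, -0.003, -0.03], 0], [[0.012, -0.003, -0.08], 0], [[0.012, -0.003, -0.125], 0], [[0.012, -0.003, -0.14], 0], [[0.012, -0.003, -0.14], 0]]'

```text
time_s: 3.18
position: [0.5083, 0.1375, 0.1298]
orientation: [3.141, 0.002, -0.127]
contact_force: [0.3, 0.7, 0.5]
finger_gap: 0.0
```

```bash
python3 - <<'E'
from station import env, grab_frame, nets
import cv2, pickle
f=grab_frame("wrist"); im=f["img"][:,:,::-1].copy(); cv2.imwrite("pics/w2.png",im)
f=grab_frame("side"); im=f["img"][:,:,::-1].copy(); cv2.imwrite("pics/s2.png",cv2.resize(im[120:280,220:400],None,fx=4,fy=3.7,interpolation=cv2.INTER_CUBIC))
E
```

```text
(no output)
```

View pics/w2.png

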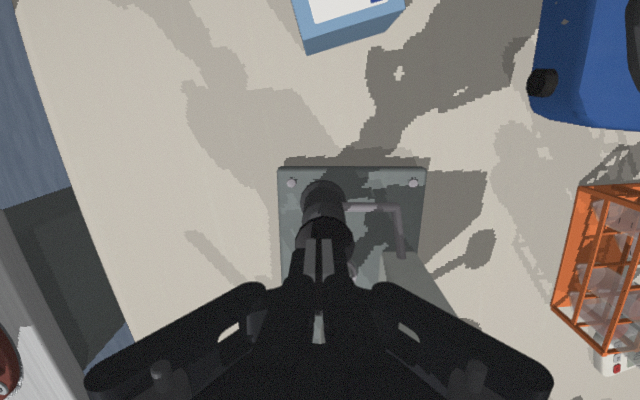

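View pics/s2.png

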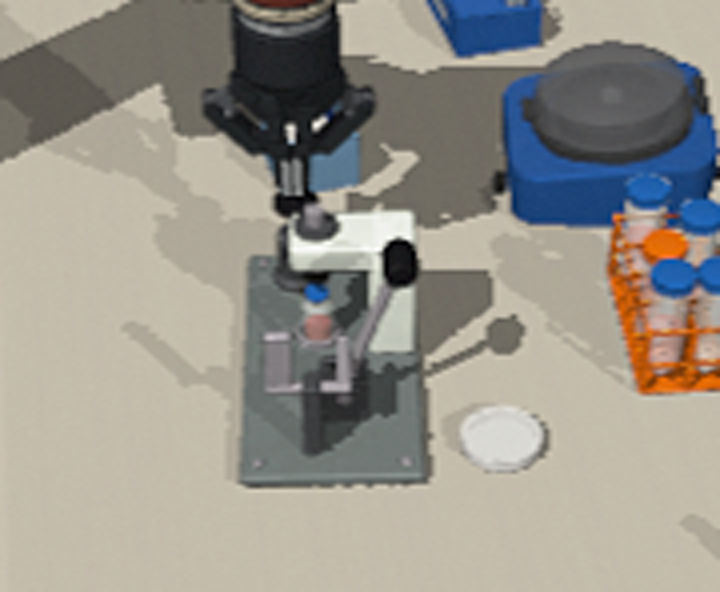

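Request:
play_rows --deltas '[[[0.001, -0.001, -0.006], 0], [[0.001, -0.001, -0.012], 0], [[0.001, -0.001, -0.018], 0], [[0.001, -0.001, -0.022], 0], [[0.001, -0.001, -0.022], 0]]'

```text
time_s: 3.9
position: [0.5118, 0.1358, 0.1094]
orientation: [-3.141, -0.003, -0.129]
contact_force: [0.4, 0.0, 6.5]
finger_gap: -0.002
```

Request:
play_rows --deltas '[[[0, 0, -0.003], 0], [[0, 0, -0.006], 0], [[0, 0, -0.008], 0], [[0, 0, -0.008], 0], [[0, 0, -0.008], 0]]'

```text
time_s: 4.53
position: [0.512, 0.1359, 0.1053]
orientation: [-3.141, -0.002, -0.128]
contact_force: [-8.4, -0.9, 26.4]
finger_gap: 0.0
```

Request:
play_rows --deltas '[[[0, 0, 0], 0], [[0, 0, 0.03], 0], [[0, 0, 0.08], 0], [[0, 0, 0.13], 0], [[0, 0, 0.165], 0]]'

```text
time_s: 5.15
position: [0.5103, 0.1357, 0.2671]
orientation: [-3.141, -0.001, -0.128]
contact_force: [-0.0, 0.8, -0.1]
finger_gap: -0.002
```

```bash
python3 - <<'E'
from station import env, grab_frame, nets
import cv2, pickle
from h import *
pose=[.5280,.0346,-.1268]
for y in (-.065,-.095,-.14): print(w((-.04,y,.14),pose))
f=grab_frame("side"); im=f["img"][:,:,::-1].copy(); cv2.imwrite("pics/s3.png",cv2.resize(im[120:280,220:400],None,fx=4,fy=3.7,interpolation=cv2.INTER_CUBIC))
f2=grab_frame("top")
for g in(f,f2):
  print([(x["uv"],round(x["p"],2)) for x in nets.place_of("pump_top",g)[:2]], proj(g,w(PL["pump"],pose)), proj(g,w((-.03,.095,.087),pose)))
E
```

```text
[[ 0.4801012  -0.02481974  0.14      ]]
[[ 0.47630739 -0.05457889  0.14      ]]
[[ 0.47061667 -0.09921761  0.14      ]]
[([292.3, 176.9], 0.5)] [[293.28605443 174.1131607 ]] [[293.43187692 178.1426549 ]]
[([275.9, 224.4], 0.41)] [[278.00550286 224.61079923]] [[278.46309462 225.19799493]]
```

View pics/s3.png

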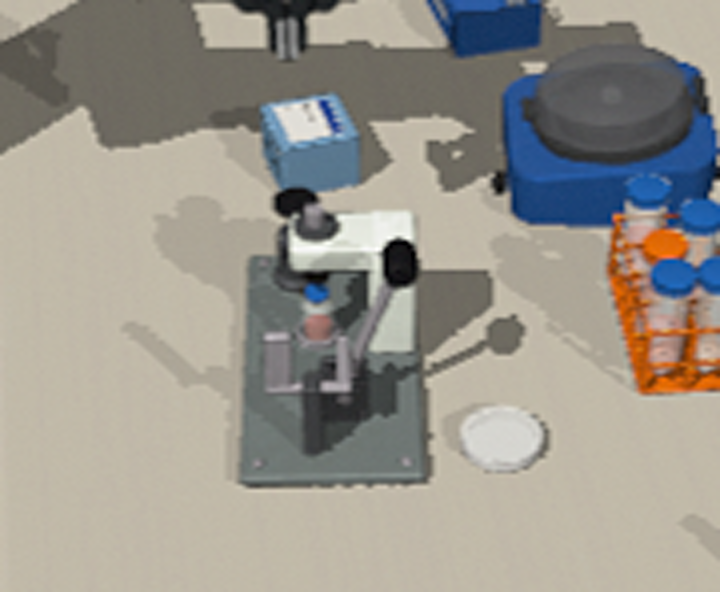

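Request:
play_rows --deltas '[[[-0.01, -0.055, 0], 0], [[-0.02, -0.11, 0], 0], [[-0.03, -0.163, 0], 0], [[-0.03, -0.163, -0.05], 0], [[-0.03, -0.163, -0.07], 0]]'

```text
time_s: 5.98
position: [0.476, -0.0276, 0.1896]
orientation: [-3.141, 0.01, -0.131]
contact_force: [-0.1, 0.4, -0.1]
finger_gap: 0.003
```

```bash
python3 - <<'E'
from station import env, grab_frame, nets
import cv2, pickle
print(env.get_obs()["position"])
f=grab_frame("side"); im=f["img"][:,:,::-1].copy(); cv2.imwrite("pics/s4.png",cv2.resize(im[120:280,220:400],None,fx=4,fy=3.7,interpolation=cv2.INTER_CUBIC))
f=grab_frame("wrist"); im=f["img"][:,:,::-1].copy(); cv2.imwrite("pics/w4.png",im)
E
```

```text
[ 0.47604643 -0.02758116  0.18959507]
```

View pics/s4.png

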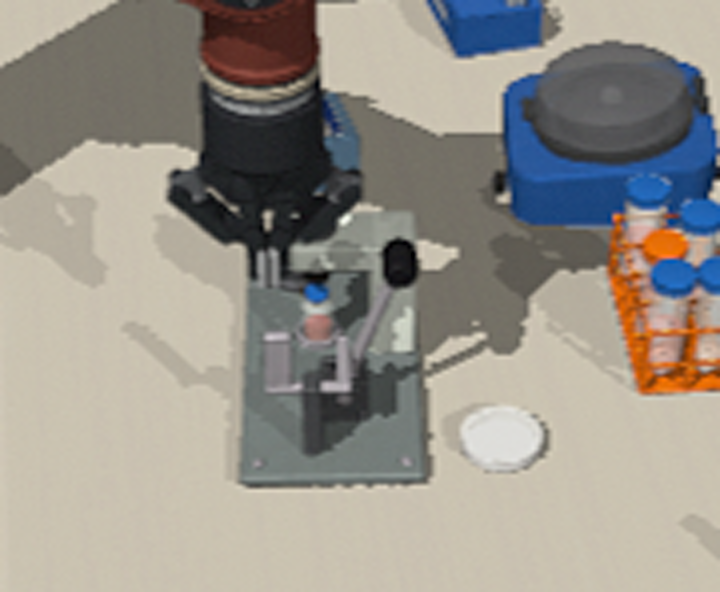

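View pics/w4.png

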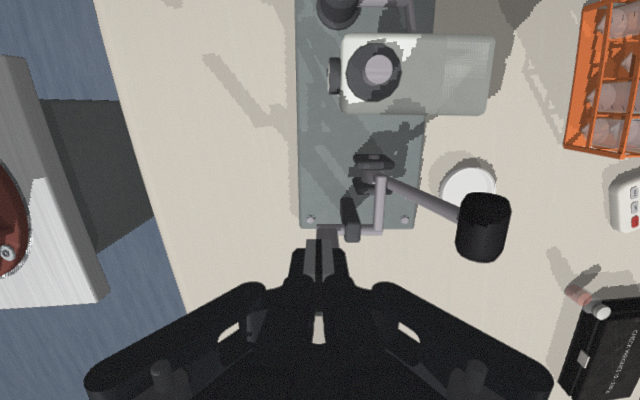

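Request:
play_rows --deltas '[[[0, 0, -0.02], 0], [[0, 0, -0.04], 0], [[0, 0, -0.05], 0], [[0, 0, -0.05], 0]]'

```text
time_s: 6.58
position: [0.4794, -0.027, 0.1445]
orientation: [-3.141, 0.002, -0.128]
contact_force: [0.4, 0.1, -0.2]
finger_gap: 0.001
```

```bash
python3 - <<'E'
from station import env, grab_frame, nets
import cv2, pickle
print(env.get_obs()["position"])
f=grab_frame("side"); im=f["img"][:,:,::-1].copy(); cv2.imwrite("pics/s5.png",cv2.resize(im[120:280,220:400],None,fx=4,fy=3.7,interpolation=cv2.INTER_CUBIC))
E
```

```text
[ 0.4794088  -0.02699809  0.14449101]
```

View pics/s5.png

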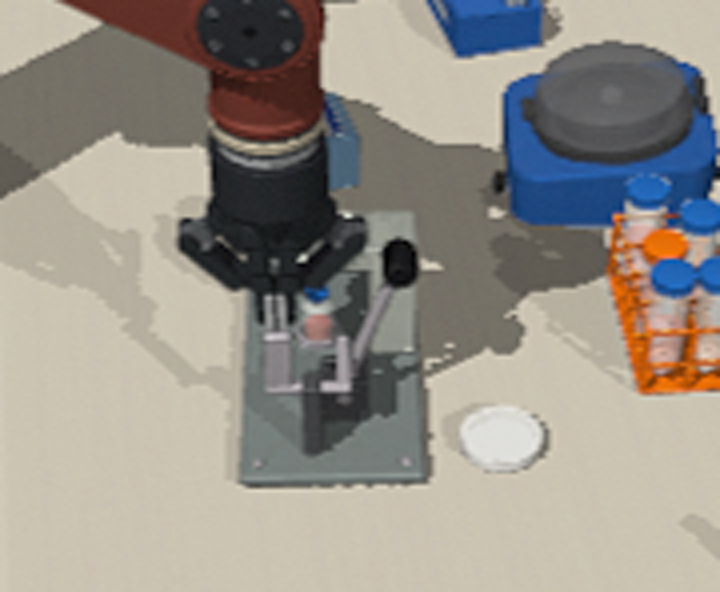

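Request:
play_rows --deltas '[[[-0.001, -0.01, 0], 0], [[-0.002, -0.018, 0], 0], [[-0.003, -0.026, -0.001], 0], [[-0.004, -0.033, -0.003], 0], [[-0.005, -0.04, -0.006], 0]]'

```text
time_s: 7.25
position: [0.4751, -0.0676, 0.1391]
orientation: [-3.141, -0.0, -0.129]
contact_force: [1.8, 2.5, -2.0]
finger_gap: -0.003
```

Request:
play_rows --deltas '[[[-0.001, -0.005, -0.004], 0], [[-0.001, -0.01, -0.009], 0], [[-0.002, -0.015, -0.015], 0], [[-0.002, -0.019, -0.021], 0], [[-0.002, -0.021, -0.027], 0]]'

```text
time_s: 7.88
position: [0.4728, -0.0888, 0.1118]
orientation: [3.141, 0.001, -0.128]
contact_force: [-0.7, 1.3, 2.1]
finger_gap: -0.005
```

```bash
python3 - <<'E'
from station import env, grab_frame, nets
import cv2, pickle
print(env.get_obs()["position"])
f=grab_frame("side"); im=f["img"][:,:,::-1].copy(); cv2.imwrite("pics/s6.png",cv2.resize(im[120:280,220:400],None,fx=4,fy=3.7,interpolation=cv2.INTER_CUBIC))
E
```

```text
[ 0.4728075  -0.0887823   0.11184695]
```

View pics/s6.png

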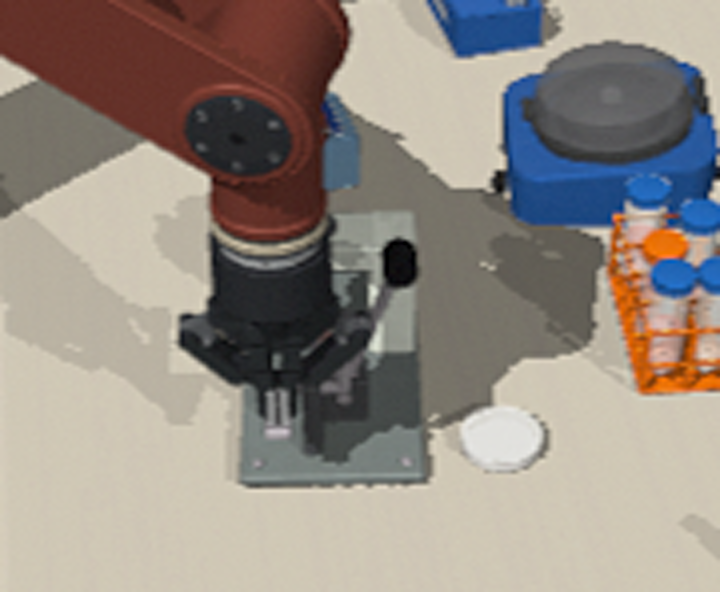

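Request:
play_rows --deltas '[[[0, -0.002, -0.003], 0], [[0, -0.002, -0.005], 0], [[0, -0.002, -0.005], 0]]'

```text
time_s: 8.3
position: [0.4733, -0.0894, 0.1106]
orientation: [-3.14, 0.003, -0.128]
contact_force: [-9.4, 6.6, 21.8]
finger_gap: -0.001
```

Request:
play_rows --deltas '[[[0, 0, 0.04], 0], [[0, 0, 0.09], 0], [[0, 0, 0.14], 0], [[0.05, 0.03, 0.148], 0], [[0.09, 0.06, 0.148], 0]]' --claw 1

```text
time_s: 8.93
position: [0.5658, -0.0306, 0.2581]
orientation: [3.14, -0.006, -0.129]
contact_force: [0.2, -1.3, -0.4]
finger_gap: 0.999
```

```bash
python3 - <<'E'
from station import env, grab_frame, nets
import cv2, pickle
print(env.get_obs()["position"])
f=grab_frame("side"); im=f["img"][:,:,::-1].copy(); cv2.imwrite("pics/s7.png",cv2.resize(im[120:280,220:400],None,fx=4,fy=3.7,interpolation=cv2.INTER_CUBIC))
g=grab_frame("wrist"); im=g["img"][:,:,::-1].copy(); cv2.imwrite("pics/w7.png",im)
from h import *
pose=[.5280,.0346,-.1268]
h=grab_frame("top")
for n,q in (("s",f),("w",g),("t",h)):
  print(n,[(x["uv"],round(x["p"],2)) for x in nets.place_of("lever_grip",q)[:2]], proj(q,w(PL["grip"],pose)))
  print(n,[(x["uv"],round(x["p"],2)) for x in nets.place_of("catch_tab",q)[:2]], [proj(q,w((-.04,-.095-.058*np.sin(a),.082+.058*np.cos(a)),pose)) for a in (1,1.4)])
E
```

```text
[ 0.56577166 -0.03062006  0.25812987]
s [([320.8, 191.6], 0.49)] [[319.11493027 191.67297744]]
s [] [array([[288.7369836 , 230.73755276]]), array([[288.9639407 , 238.61089332]])]
w [([310.0, 205.5], 0.9)] [[309.68900049 211.45393789]]
w [([235.3, 262.7], 0.65), ([367.1, 186.6], 0.21)] [array([[234.9559185 , 271.78457001]]), array([[240.61633046, 268.01385792]])]
t [([337.7, 203.5], 0.61)] [[338.19521303 201.43203599]]
t [] [array([[366.87206551, 239.23256957]]), array([[369.05322227, 240.1632269 ]])]
```

View pics/s7.png

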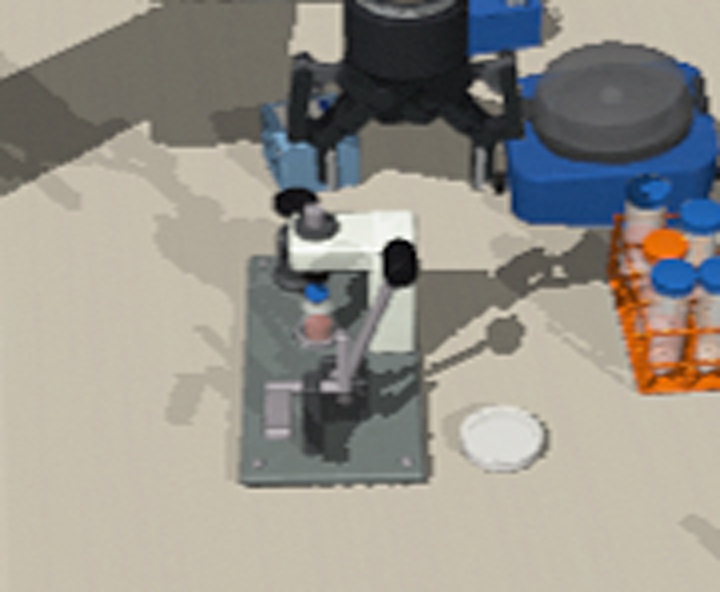

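View pics/w7.png

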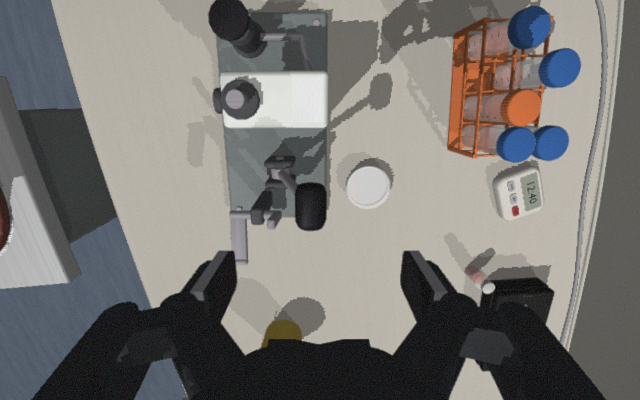

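Request:
play_rows --deltas '[[[-0.003, 0.007, -0.02], 0], [[-0.003, 0.007, -0.05], 0], [[-0.003, 0.007, -0.075], 0], [[-0.003, 0.007, -0.087], 0], [[-0.003, 0.007, -0.087], 0]]'

```text
time_s: 10.0
position: [0.5593, -0.0236, 0.1676]
orientation: [3.142, 0.002, -0.129]
contact_force: [0.2, 0.7, -0.1]
finger_gap: 0.998
```

```bash
python3 - <<'E'
from station import env, grab_frame, nets
import cv2, pickle
print(env.get_obs()["position"])
f=grab_frame("side"); im=f["img"][:,:,::-1].copy(); cv2.imwrite("pics/s8.png",cv2.resize(im[120:280,220:400],None,fx=4,fy=3.7,interpolation=cv2.INTER_CUBIC))
g=grab_frame("wrist"); im=g["img"][:,:,::-1].copy(); cv2.imwrite("pics/w8.png",im)
E
```

```text
[ 0.55926999 -0.02358561  0.167554  ]
```

View pics/s8.png

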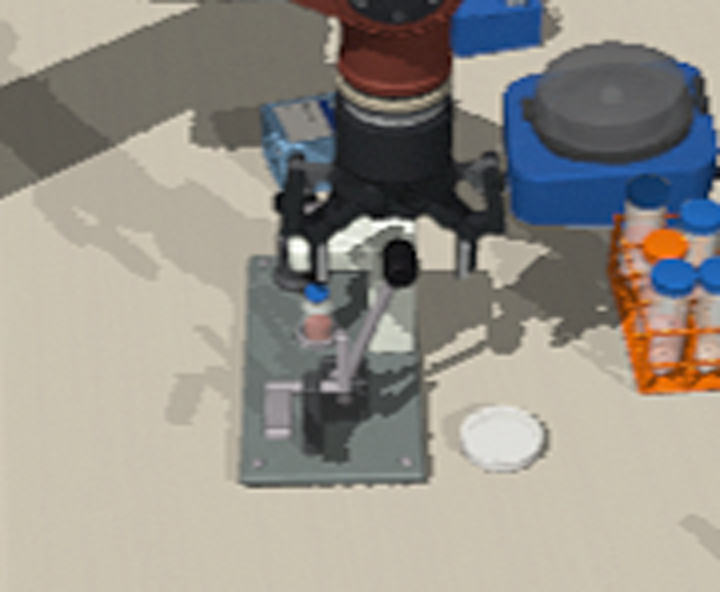

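View pics/w8.png

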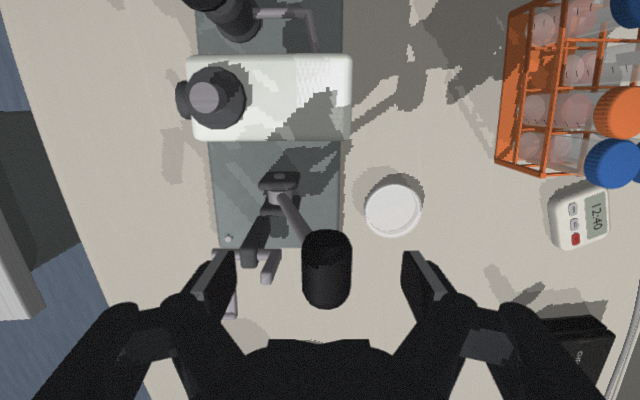

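Request:
play_rows --deltas '[[[0.003, -0.001, 0], 0], [[0.003, -0.001, 0], 0], [[0.003, -0.001, 0], 0], [[0.003, -0.001, 0], 0], [[0.003, -0.001, 0], 0]]' --claw 0 --newtons 60

```text
time_s: 10.72
position: [0.5639, -0.0244, 0.1688]
orientation: [-3.142, -0.002, -0.128]
contact_force: [1.8, -0.2, 0.7]
finger_gap: 0.273
```

Request:
play_rows --deltas '[[[0, 0, 0], 0], [[0, 0, 0], 0]]'

```text
time_s: 10.98
position: [0.5638, -0.0244, 0.1687]
orientation: [-3.142, -0.002, -0.128]
contact_force: [2.7, 0.7, 0.2]
finger_gap: 0.269
```

```bash
python3 - <<'E'
from station import env, grab_frame, nets
import cv2, pickle
import numpy as np
print(env.get_obs()["position"])
g=grab_frame("wrist"); im=g["img"][:,:,::-1].copy(); cv2.imwrite("pics/w9.png",im)
a=-.1268
for q in (0,.1,.2,.3,.4,.5,.6,.7,.74):
  t=.3-q; dx=.13*(np.sin(t)-np.sin(.3)); dz=.13*(np.cos(t)-np.cos(.3)); print(q,np.round([dx*np.cos(a),dx*np.sin(a),dz],4))
E
```

```text
[ 0.56378977 -0.02437743  0.16874425]
0 [ 0. -0.  0.]
0.1 [-0.0125  0.0016  0.0032]
0.2 [-0.0252  0.0032  0.0052]
0.3 [-0.0381  0.0049  0.0058]
0.4 [-0.051   0.0065  0.0052]
0.5 [-0.0637  0.0081  0.0032]
0.6 [-0.0762  0.0097  0.    ]
0.7 [-0.0883  0.0113 -0.0045]
0.74 [-0.093   0.0119 -0.0066]
```

View pics/w9.png

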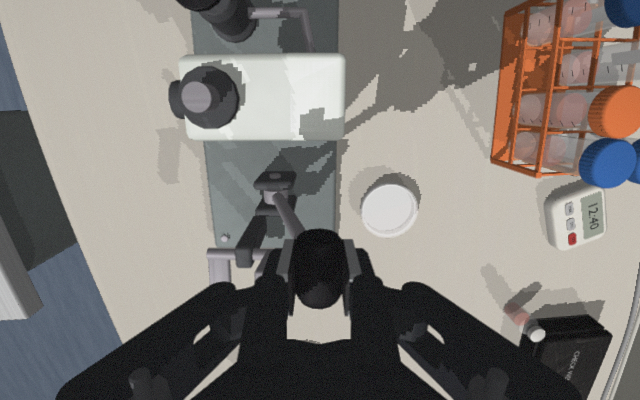

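Request:
play_rows --deltas '[[[-0.006, 0.001, 0.002], 0], [[-0.013, 0.0016, 0.0032], 0], [[-0.025, 0.003, 0.005], 0], [[-0.038, 0.005, 0.006], 0], [[-0.051, 0.0065, 0.005], 0]]'

```text
time_s: 11.65
position: [0.5129, -0.0178, 0.174]
orientation: [-3.141, -0.004, -0.128]
contact_force: [6.8, 0.1, -1.8]
finger_gap: 0.269
```

Request:
play_rows --deltas '[[[-0.0065, 0.0008, -0.001], 0], [[-0.013, 0.0016, -0.002], 0], [[-0.0195, 0.0024, -0.0035], 0], [[-0.026, 0.0033, -0.005], 0], [[-0.032, 0.004, -0.007], 0]]'

```text
time_s: 12.28
position: [0.4822, -0.0138, 0.1671]
orientation: [-3.141, -0.007, -0.129]
contact_force: [9.8, -0.0, -3.9]
finger_gap: 0.273
```

Request:
play_rows --deltas '[[[-0.004, 0.0005, -0.002], 0], [[-0.006, 0.001, -0.003], 0], [[-0.008, 0.001, -0.004], 0], [[-0.008, 0.001, -0.004], 0], [[-0.008, 0.001, -0.004], 0]]'

```text
time_s: 12.9
position: [0.4763, -0.0131, 0.1648]
orientation: [-3.141, -0.012, -0.129]
contact_force: [10.6, -0.1, 0.2]
finger_gap: 0.267
```

```bash
python3 - <<'E'
from station import env, grab_frame, nets
import cv2, pickle
import numpy as np
from h import *
o=env.get_obs();print(o["position"],o["contact_force"])
pose=[.5280,.0346,-.1268]
print([w((.004-.13*np.sin(q-.3),-.055,.045+.13*np.cos(q-.3)),pose).round(4) for q in (.6,.7)])
f=grab_frame("side"); im=f["img"][:,:,::-1].copy(); cv2.imwrite("pics/s10.png",cv2.resize(im[120:280,220:400],None,fx=4,fy=3.7,interpolation=cv2.INTER_CUBIC))
g=grab_frame("wrist"); im=g["img"][:,:,::-1].copy(); cv2.imwrite("pics/w10.png",im)
for k in("vial","ram_foot","nest"): print(k,nets.place_of(k,f)[:1],nets.place_of(k,g)[:1])
E
```

```text
[ 0.47629208 -0.01307557  0.16477063] [10.55028485 -0.10455205  0.23151275]
[array([[ 0.4869, -0.0156,  0.1692]]), array([[ 0.4748, -0.0141,  0.1647]])]
vial [{'uv': [297.0, 216.3], 'p': 0.55}] []
ram_foot [{'uv': [295.5, 198.2], 'p': 0.51}] []
nest [] []
```

View pics/s10.png

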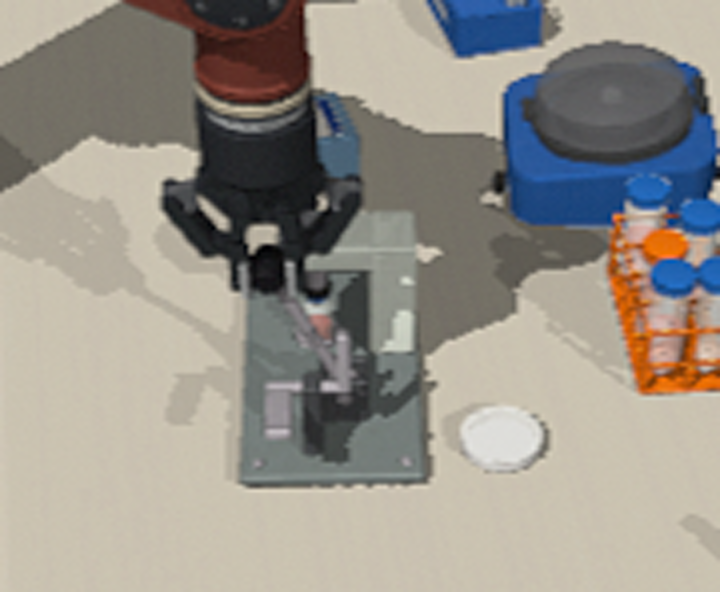

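View pics/w10.png

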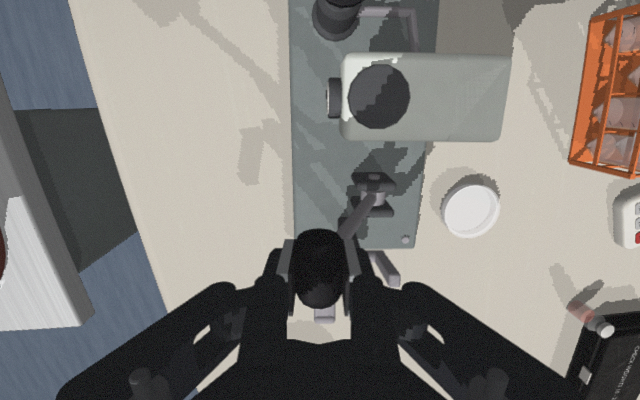

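Request:
play_rows --deltas '[[[-0.002, 0, -0.001], 0], [[-0.004, 0, -0.001], 0], [[-0.004, 0, -0.001], 0], [[-0.004, 0, -0.001], 0]]'

```text
time_s: 13.8
position: [0.4751, -0.013, 0.1644]
orientation: [-3.14, -0.02, -0.129]
contact_force: [17.6, 1.0, -3.7]
finger_gap: 0.27
```

```bash
python3 - <<'E'
from station import env, grab_frame
import cv2
f=grab_frame("side"); im=f["img"][:,:,::-1].copy(); cv2.imwrite("pics/s11.png",cv2.resize(im[170:250,270:350],None,fx=7,fy=7,interpolation=cv2.INTER_CUBIC))
E
```

```text
(no output)
```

View pics/s11.png

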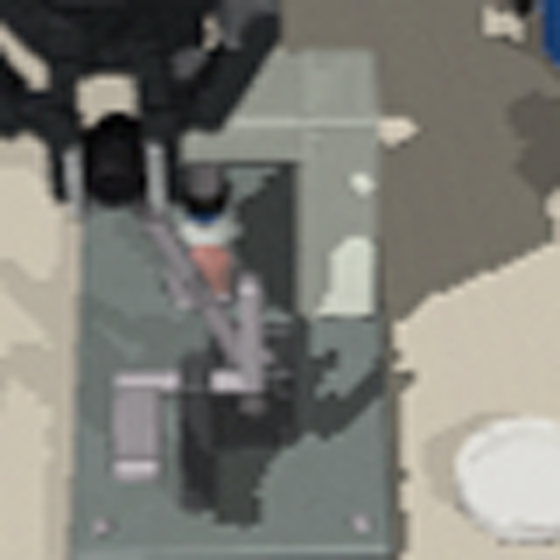

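The ram foot sits on the upright vial's cap at about (207,195) in the zoom, the catch is over, and the grip is held at about (115,160).

```bash
python3 - <<'E'
from station import env
print(env.finish_job())
E
```

```text
the job is handed in; nothing more can be done
None
```

I did the three steps in order and handed the job in with the gripper still holding the lever grip at its stop. The simulator gives no verdict, so success is judged only from my own checks, and the clock stood at about 14 s of the 46 s allowed.

- **Pump:** I pressed the plunger until the force rose sharply to 26 N at the stop, then let go. The side picture afterwards shows the head back up.
- **Catch:** I pushed the tab over until it hit its stop at about 22 N. The side picture puts it near 1.4 rad, clear of the lever.
- **Lever:** I gripped it with 60 N and pulled it along its arc. The grip moved about 88 mm. On the last 4 mm of commanded pull the force rose from 10.6 to 17.6 N while the grip moved only 1.2 mm, so it is at the stop.
- **Vial:** the last picture shows the ram foot on the cap and the vial upright in the nest. I could not measure the force of the foot on the vial directly. The trained networks did not find the nest, so the vial's centring was judged by eye.
- **Bystanders:** the carton and dish look unmoved in the side pictures. I did not check the tub's position in a picture at the end, but the arm never went near it.

One disagreement: the wrist camera placed the pump and grip about 4 mm further to the press's left than my fit from the other two cameras. I aimed about 1 to 3 mm towards its reading, and it did not affect the result.

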